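# Dock the detector module on its guide rail

### The arm

A 7-joint arm with a two-finger parallel gripper is mounted at the origin on the work surface. World frame = base frame: x ahead of the robot, y to its left, z up, the work surface at z = 0. Lengths are in m, angles in rad, forces in N, time in s.
With the tool pointing down it reaches from about 0.35 to 0.9 m from the base axis. Payload 8.1 kg.
Tool frame: the origin (TCP) lies at the very end of the fingers, on their centre line; the grasp point (between the pads) lies 19 mm behind it; z points along the fingers, y is the line along which they close (so a half turn about z gives the same grasp; the last joint's range is limited). The gripper opens to 85 mm and grips with 20 to 120 N. Pads are 22 mm wide; open, the fingers measure 114 mm over their backs; the gripper's body (76 mm by 85 mm) begins 54 mm behind the grasp point. The pads swing forward as they close: fully open they stand 13 mm farther back than shut.
Start: joints at [-1.294, 0.434, 0.025, 1.573, -0.012, 1.134, -0.075], TCP at [0.232, 0.58, 0.231] pointing down, gripper open.
Joint ranges: [-2.62, 2.62], [-0.44, 2.09], [-1.27, 1.32], [0.08, 2.57], [-1.32, 4.46], [0.12, 2], [-2.74, 2.74]. Speed limits (rad/s): [2.22, 2.22, 3.01, 3.01, 3.14, 3.14, 3.14].

### API

Orientations are given as a 3x3 rotation matrix whose columns are the frame's x, y, z axes.
In Python, from cell import * gives the robot as it stands.
- The arm moves only by the shell command python3 -m creep 'ROWS' [OPENING] [FORCE]. ROWS is JSON, a list of rows, each an object of numbers: "dx", "dy", "dz": the shift along the tool's x, y, z in cm; "ax", "ay", "az": the turn, a rotation vector about the tool's x, y, z in rad. In form: [{"dx": .., "dy": .., "dz": .., "ax": .., "ay": .., "az": ..}, ...]. A call has 1 to 12 rows; each row is the pose to reach, as a shift and turn from the pose commanded when the call began, along the tool's axes at that moment; what a row does not reach only later rows make up. A row lasts 1/10 s, in which the tool goes at most 50 mm and 8.59 degrees, less where a joint would pass 70% of its speed; a pose out of reach is approached as far as the arm can. A call with a gripper value outside its range is refused whole. OPENING is the opening, from -1 (shut) to 1 (fully open), set as the call begins (- or left out, the last holds). The fingers move at their own pace and stop on an object; FORCE is the grip in N (left out, the last holds). Time passes only in rows, so rows that repeat a pose let the fingers close. It gives the time, the measured TCP pose, the force, the opening and the grip force at its end, in the units of the state.
- read_state(): the state, without advancing time (a new reading comes with each control period).
- get_image(name): name is "scene" or "top"; returns the picture (480x640x3 uint8, red, green, blue); there is no depth.
- calibration(name): a dict with "fx", "fy", "cx", "cy" (pixels), "world_to_cam" (4x4, takes a point from world to camera coordinates). Camera axes: x right, y down, z forward; pixel columns grow to the right and rows downward; lengths in m; the calibration is good to about 2 mm. A picture is of the moment at which its call begins. calibration takes no time and is no camera call.
- finish_job(): hands the job in; it is judged then, once.
Trained networks look in the newest picture that a camera, given by its name, has taken for a name from the list of things; names that differ only in an ending like _2 or _b are one class to them, and where a whole thing is asked for, a point or a joint stands for the part that bears it (a point fixed in the world has none). Each returns a list of dicts, best first, with "score" (0 to 1); they miss things now and then, are a little off and sometimes report something else, mostly with a low value. They report only what shows in the picture. A call takes as long as a camera call. They do not tell look-alikes from the thing itself.
- spot_in(camera, query): "rect" ([left, top, right, bottom] as shares, 0 to 1, of the picture: columns of its width, rows of its height, round what is visible of it).
- trace(camera, query): "region" (480x640 bool, what is visible of it) and "rect" ([left, top, right, bottom] as shares, 0 to 1, of the picture: columns of its width, rows of its height, round what is visible of it).
The state is a dict: "clock": time; "joints": joint angles; "dq": joint speeds; "effort": joint torques, N m; "eef_pos": TCP position; "tool_rot": TCP orientation; "wrist_force": force on the tool from outside, world axes, zero at the start; "torque": the same for the moment, N m; "gripper_width": finger opening in m; "gripper_force": force on a finger pad.
Only numpy, scipy, OpenCV 4.12 (cv2) and the standard library are available. Lean on these libraries where they do the work, as an engineer would, in place of code of your own. Each camera call takes 0.05 s, during which the arm holds its last target. There are 200 camera calls.

### The job

Gently push the white detector module along the optical table until it sits flush against the aluminium guide rail and up against the yellow stop block at the end of that rail. Only push it, never lift or tip it, and leave everything else on the table where it stands.

Things in the scene. Friction and masses are not known exactly. Their poses are not given: they have to be found in the camera images.
- module: white box with grey vented top, loose on the table: 88 mm along own x, 110 mm along own y, 58 mm tall (connector stub on top to 66 mm), 0.5 to 1.0 kg. Origin: centre of underside, z up. Starts a few cm on the robot's side of the rail, between the two blocks, turned up to 0.35 rad off the rail's line. Sliding it takes 2 to 8 N, with brief peaks to about 20 N as a push begins.
- rail: the guide rail: a straight bare aluminium bar fixed to the table, 20 mm thick (own x), 420 mm long (own y), 40 mm tall. Origin: centre of its underside. Its guide face is the plane 10 mm from the origin on its own -x side, which is the side towards the robot. Its place and its yaw (up to 0.25 rad) differ from run to run.
- stop: the yellow stop block, fixed, 50 mm (own x) x 30 mm (own y) x 30 mm tall, its axes parallel to the rail's. It stands against the rail's guide face near one end: the left or the right end, differing from run to run. Origin: centre of its underside; the face to push against is 15 mm from the origin along y, on the side of the rail's middle.
- end_block: the blue block: same shape and axes as the yellow stop, fixed near the opposite end of the rail. The two blocks are 350 to 390 mm apart, centre to centre. Not the one wanted. Origin: centre of its underside.
- lens: bystander, loose: a small round lens in a black ring on a short steel post with a 38 mm foot, 54 mm tall; stands past the left end of the rail. Origin: centre of its underside.
- post: bystander, loose: a bare steel optics post, 13 mm thick on a 32 mm foot, 50 mm tall; stands past the right end of the rail. Origin: centre of its underside.
- oil: bystander, loose: a small amber bottle with a black cap, 28 mm across, 50 mm tall; stands towards the robot, left of the module. Origin: centre of its underside.
- puck: bystander, loose: a black disc-shaped sensor, 40 mm across, 20 mm tall; stands towards the robot, right of the module. Origin: centre of its underside.
- filter_box: bystander, loose: a flat orange filter box, 34 x 50 x 18 mm; stands behind the rail. Origin: centre of its underside.
- driver: bystander, loose: a small screwdriver lying down, 130 mm long; stands behind the rail. Origin: a point at its underside.
Not all that is in view belongs to the job. Of the things that look like the stop, the largest one is meant.

How it is judged:
At the end, for the whole second after the job is handed in: The module stands flat on the table, at rest, between the two blocks: within 3.5 mm of the rail's guide face and parallel to it within 0.04 rad, and within 3.5 mm of the yellow stop's inner face. No bystander has moved 15 mm (x of module in the frame of rail between -0.0575 and -0.045 m and angle between the x axis of module and the x axis of rail, either way round below 0.04 rad and y of module in the frame of stop between -0.0735 and 0.0735 m and horizontal distance between module and end_block below 0.36 m and height (world z) of module below 0.004 m and angle between module's own z axis and vertical below 0.05 rad and linear speed of module below 0.01 m/s and distance of each of lens, post, oil, puck, filter_box, driver from where it was at the start of the episode below 0.015 m); the robot touches nothing.
It fails at once if the module is lifted off the table (10 mm) (height (world z) of module above 0.01 m).
It fails at once if the module is tipped (0.2 rad) (angle between module's own z axis and vertical above 0.2 rad).
It fails at once if the module is shoved hard: faster than 0.4 m/s or with more than 60 N (linear speed of module above 0.4 m/s or contact force between the arm and module above 60 N).
It fails at once if a bystander is moved by 15 mm or more (distance of any of lens, post, oil, puck, filter_box, driver from where it was at the start of the episode above 0.015 m).
It also fails if it takes over 48 s, if anything falls off the work surface, if the arm or the gripper's body presses on something with over 40 N, if the wrist force passes 120 N, or if a joint passes its speed limit or range.

## Working session

There is one attempt and no reset: what is moved stays moved. The work goes in short steps, Python scripts to look and compute and a shell command to move; the robot and the scene stay as the last step left them, time stands still between calls to the robot, and variables do not carry over. Pictures are saved under pics/ and viewed, at most 10 in all, crops included, and the job is handed in when it is done.

```bash
ls; mkdir -p pics; python3 - <<'E'
from cell import *
import cv2,numpy as np
for n in("scene","top"):
    im=get_image(n); cv2.imwrite(f"pics/{n}0.png",im[:,:,::-1])
    c=calibration(n); print(n,c["fx"],c["cx"],c["cy"]); print(np.round(c["world_to_cam"],3).tolist())
s=read_state(); print(s)
E
```

```text
pics
scene 543.223442925333 315.3324896626743 235.14936696072738
[[-0.712, 0.702, -0.015, 0.396], [0.481, 0.473, -0.738, -0.248], [-0.511, -0.533, -0.675, 1.244], [0.0, 0.0, 0.0, 1.0]]
top 475.57210763233735 319.0137984627001 241.08032806179787
[[-0.011, -1.0, -0.003, 0.027], [-0.984, 0.011, -0.178, 0.584], [0.178, 0.001, -0.984, 0.864], [0.0, 0.0, 0.0, 1.0]]
{'clock': 0.1, 'joints': array([-1.29355612,  0.43512877,  0.02496562,  1.57400302, -0.01162243,
        1.13397153, -0.07511633]), 'dq': array([ 0.00132697, -0.00098649, -0.00068225, -0.00064007,  0.00017115,
       -0.0008665 , -0.00070913]), 'effort': array([ 2.53421713e-03, -6.71753025e+01,  1.02787927e+00, -3.16899383e+01,
        1.58114982e-02,  7.22446493e-03, -1.83339091e-05]), 'eef_pos': array([0.23160554, 0.58002763, 0.23062077]), 'tool_rot': array([[-9.28691292e-01,  3.70853494e-01, -4.11283648e-04],
       [ 3.70853709e-01,  9.28690385e-01, -1.30218676e-03],
       [-1.00965340e-04, -1.36185557e-03, -9.99999068e-01]]), 'wrist_force': array([ 0.1419635 , -0.46037958, -1.04834443]), 'torque': array([-0.01867161, -0.03079835, -0.00342882]), 'gripper_force': 0.0, 'gripper_width': 0.085273079309637}
```

View pics/top0.png

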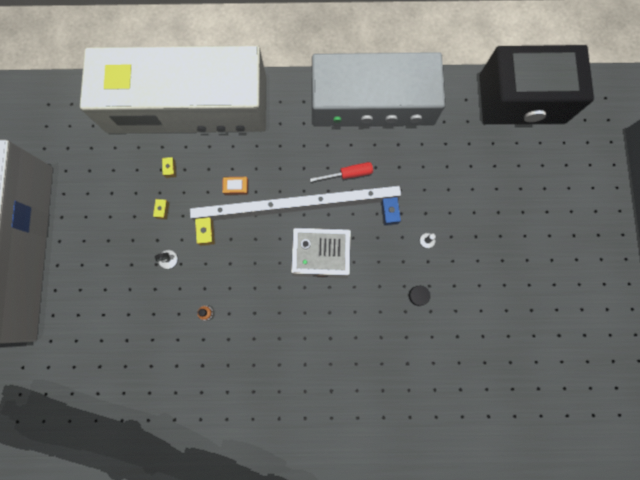

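View pics/scene0.png

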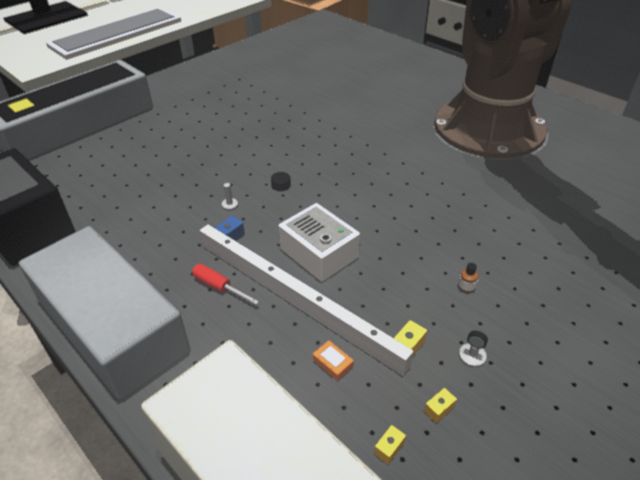

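The top view has three yellow candidates: (204,230), (168,166) and (160,209). The one at (204,230) is the largest, and it touches the rail's robot-side face at the left end, so it fits. The module is at (321,251), the blue block at (391,210), and the rail runs from (192,212) to (400,190). I'll confirm with a crop and fit poses from the silhouettes.

```bash
cat > h.py <<'E'
from cell import *
import cv2,numpy as np
from scipy.optimize import minimize
DIM={"module":(.088,.110,.058),"rail":(.02,.42,.04),"stop":(.05,.03,.03),"end_block":(.05,.03,.03)}
def px(c,P):
    q=np.c_[P,np.ones(len(P))]@np.array(c["world_to_cam"]).T
    return np.c_[c["fx"]*q[:,0]/q[:,2]+c["cx"],c["fy"]*q[:,1]/q[:,2]+c["cy"]]
def at(c,u,v,z):
    M=np.array(c["world_to_cam"]);R,t=M[:3,:3],M[:3,3];o=-R.T@t
    d=R.T@[(u-c["cx"])/c["fx"],(v-c["cy"])/c["fy"],1]
    return o+d*(z-o[2])/d[2]
def corners(p,d):
    a=np.array([[x,y,z] for x in(-.5,.5) for y in(-.5,.5) for z in(0,1)])*d
    c,s=np.cos(p[2]),np.sin(p[2])
    return np.c_[p[0]+c*a[:,0]-s*a[:,1],p[1]+s*a[:,0]+c*a[:,1],a[:,2]]
def fit(name,p0,masks):
    """masks: {camera: bool mask}; silhouettes compared via 8x supersampled hull"""
    C={k:calibration(k) for k in masks}; S=4
    big={k:cv2.resize(m.astype(np.float32),None,fx=S,fy=S,interpolation=cv2.INTER_LINEAR)>.5 for k,m in masks.items()}
    def cost(p):
        e=0
        for k in masks:
            h=cv2.convexHull(((px(C[k],corners(p,DIM[name]))+.5)*S*16).astype(np.int32))
            im=np.zeros(big[k].shape,np.uint8);cv2.fillConvexPoly(im,h,1,shift=4)
            e+=(im.astype(bool)^big[k]).sum()/big[k].sum()
        return e
    sim=np.array([p0]+[np.array(p0)+d for d in ([.012,0,0],[0,.012,0],[0,0,.08])])
    for i in range(2):
        r=minimize(cost,sim[0],method="Nelder-Mead",options=dict(initial_simplex=sim,xatol=1e-5,fatol=1e-5))
        sim=r.x+np.array([[0,0,0],[.004,0,0],[0,.004,0],[0,0,.03]])
    return r.x,r.fun
E
python3 - <<'E'
from h import *
im=get_image("top");cv2.imwrite("pics/crop.png",cv2.resize(im[140:330,140:440],None,fx=2.6,fy=2.6,interpolation=cv2.INTER_CUBIC)[:,:,::-1])
get_image("scene")
c=calibration("top")
G={"module":(321,251),"rail":(296,200),"stop":(204,230),"end_block":(391,210)}
for n,(u,v) in G.items():
    ms={}
    g=at(c,u,v,DIM[n][2])
    for cam in("top","scene"):
        e=px(calibration(cam),g[None])[0].astype(int)
        for r in trace(cam,n):
            if r["region"][e[1]-4:e[1]+5,e[0]-4:e[0]+5].any(): ms[cam]=r["region"];break
    for use in (["top"],["scene"],["top","scene"]):
        if all(k in ms for k in use):
            p,f=fit(n,[g[0],g[1],.1],{k:ms[k] for k in use}); print(n,use,np.round(p,4),round(f,3))
for n,u,v,z in(("lens",167,260,0),("oil",205,313,.04),("puck",420,295,.02),("post",428,241,0)): print(n,at(c,u,v,z).round(3))
E
```

```text
module ['top'] [ 0.5635  0.0162 -0.0517] 0.064
module ['scene'] [ 0.5631  0.016  -0.0526] 0.067
module ['top', 'scene'] [ 0.5636  0.0166 -0.0753] 0.132
rail ['top'] [0.667  0.0656 0.0982] 0.089
rail ['scene'] [0.6668 0.0659 0.0962] 0.031
rail ['top', 'scene'] [0.667  0.066  0.0984] 0.123
stop ['top'] [0.6132 0.2494 0.1086] 0.084
stop ['scene'] [0.6038 0.2482 0.2061] 0.569
stop ['top', 'scene'] [0.6128 0.2497 0.1306] 0.699
end_block ['top'] [ 0.6507 -0.1264  0.1091] 0.059
end_block ['scene'] [ 0.6395 -0.1284  0.3064] 0.652
end_block ['top', 'scene'] [ 0.6504 -0.1262  0.1173] 0.74
lens [0.559 0.329 0.   ]
oil [0.45  0.239 0.04 ]
puck [ 0.481 -0.176  0.02 ]
post [ 0.592 -0.202  0.   ]
```

View pics/crop.png

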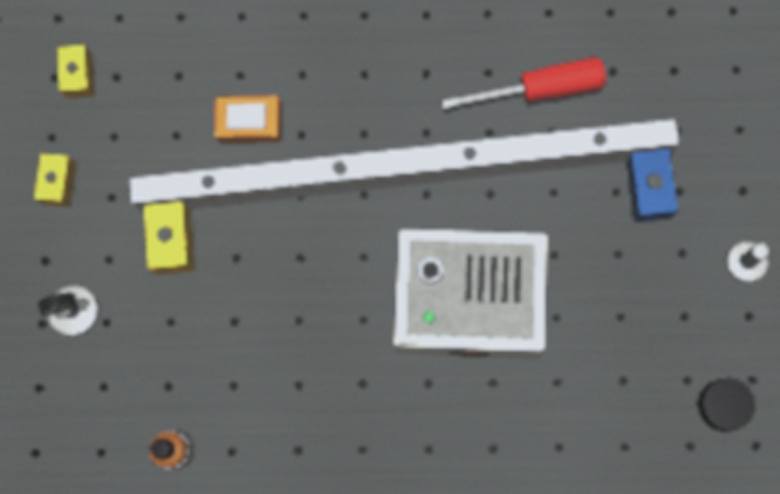

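The crop confirms it: the large yellow block, at (165,235) in the crop, sits against the rail. The other two yellow blocks are smaller and stand clear of it.

Plan: push in the rail's +x direction with both fingers part open so the module squares up, then push along +y to the stop. First I approach high.

```bash
python3 -m creep '[{"dx":-4,"dy":-4,"az":-0.1},{"dx":-8,"dy":-8,"az":-0.2},{"dx":-11,"dy":-11,"az":-0.3},{"dx":-15,"dy":-15,"az":-0.4},{"dx":-18,"dy":-18,"az":-0.48},{"dx":-22,"dy":-22,"az":-0.48},{"dx":-25,"dy":-25,"az":-0.48},{"dx":-29,"dy":-29,"az":-0.48},{"dx":-33,"dy":-33,"az":-0.48},{"dx":-37,"dy":-37,"az":-0.48},{"dx":-41,"dy":-41,"az":-0.48},{"dx":-44.4,"dy":-43.9,"az":-0.48}]' 0.3
cat >> h.py <<'E'
RP=np.array([.667,.0656]);RY=.0975
def rel(p,y=None):
    c,s=np.cos(RY),np.sin(RY);d=np.array(p[:2])-RP
    return np.round([c*d[0]+s*d[1],-s*d[0]+c*d[1]],4)
def tool():
    s=read_state();R=np.array(s["tool_rot"])
    print("t",round(s["clock"],2),"rail xy",rel(s["eef_pos"]),"z",round(s["eef_pos"][2],4),"tooly yaw rel",round(np.arctan2(R[1,1],R[0,1])-RY,3),"tilt",R[:2,2].round(3),"F",np.round(s["wrist_force"],1),"w",round(s["gripper_width"],3))
    return s
def module(cams=("top",),p0=None):
    ms={}
    for k in cams:
        get_image(k);r=trace(k,"module")
        if r: ms[k]=r[0]["region"];print(k,round(r[0]["score"],2),r[0]["region"].sum())
    for k in ms:
        p,f=fit("module",p0 if p0 is not None else [.58,.03,0],{k:ms[k]});print("module",k,p.round(4),"rail:",rel(p),"ang",round(p[2]-RY,3),"err",round(f,3))
E
python3 -c "
from h import *
tool()"
```

```text
t 0.6 rail xy [-0.3831  0.5548] z 0.2313 tooly yaw rel 1.093 tilt [ 0. -0.] F [ 0.1 -0.4  0.9] w 0.085validation failed for argument at $[0]...
```

The call was refused, probably because every key is required.

```bash
python3 -m creep '[{"dx":-4,"dy":-4,"dz":0,"ax":0,"ay":0,"az":-0.1},{"dx":-8,"dy":-8,"dz":0,"ax":0,"ay":0,"az":-0.2},{"dx":-11,"dy":-11,"dz":0,"ax":0,"ay":0,"az":-0.3},{"dx":-15,"dy":-15,"dz":0,"ax":0,"ay":0,"az":-0.4},{"dx":-18,"dy":-18,"dz":0,"ax":0,"ay":0,"az":-0.48},{"dx":-22,"dy":-22,"dz":0,"ax":0,"ay":0,"az":-0.48},{"dx":-25,"dy":-25,"dz":0,"ax":0,"ay":0,"az":-0.48},{"dx":-29,"dy":-29,"dz":0,"ax":0,"ay":0,"az":-0.48},{"dx":-33,"dy":-33,"dz":0,"ax":0,"ay":0,"az":-0.48},{"dx":-37,"dy":-37,"dz":0,"ax":0,"ay":0,"az":-0.48},{"dx":-41,"dy":-41,"dz":0,"ax":0,"ay":0,"az":-0.48},{"dx":-44.4,"dy":-43.9,"dz":0,"ax":0,"ay":0,"az":-0.48}]' 0.3
python3 -c "
from h import *
tool()"
```

```text
clock: 1.8
eef_pos: [0.471, 0.0281, 0.2318]
tool_rot: [[-0.995, -0.1, 0.001], [-0.1, 0.995, 0.0], [-0.001, 0.0, -1.0]]
wrist_force: [1.5, 0.7, -0.2]
gripper_width: 0.0557
gripper_force: 0.0
t 1.8 rail xy [-0.1988 -0.0183] z 0.2318 tooly yaw rel 1.574 tilt [0.001 0.   ] F [ 1.5  0.7 -0.2] w 0.056
```

```bash
python3 -m creep '[{"dx":0,"dy":0,"dz":3,"ax":0,"ay":0,"az":0},{"dx":0,"dy":0,"dz":7,"ax":0,"ay":0,"az":0},{"dx":0,"dy":0,"dz":11,"ax":0,"ay":0,"az":0},{"dx":0,"dy":0,"dz":15,"ax":0,"ay":0,"az":0},{"dx":0,"dy":0,"dz":18,"ax":0,"ay":0,"az":0},{"dx":0,"dy":0,"dz":20,"ax":0,"ay":0,"az":0},{"dx":0,"dy":0,"dz":21.2,"ax":0,"ay":0,"az":0},{"dx":0,"dy":0,"dz":21.8,"ax":0,"ay":0,"az":0},{"dx":0,"dy":0,"dz":21.8,"ax":0,"ay":0,"az":0},{"dx":0,"dy":0,"dz":21.8,"ax":0,"ay":0,"az":0}]'
python3 -c "
from h import *
tool(); cv2.imwrite('pics/a.png',get_image('scene')[120:360,150:470,::-1].repeat(2,0).repeat(2,1)); tool()"
```

```text
clock: 2.8
eef_pos: [0.4713, 0.0302, 0.0141]
tool_rot: [[-0.995, -0.1, 0.001], [-0.1, 0.995, 0.0], [-0.001, 0.0, -1.0]]
wrist_force: [0.3, 0.8, 0.7]
gripper_width: 0.0556
gripper_force: 0.0
t 2.8 rail xy [-0.1983 -0.0162] z 0.0141 tooly yaw rel 1.573 tilt [0.001 0.   ] F [0.3 0.8 0.7] w 0.056
t 2.85 rail xy [-0.1981 -0.0162] z 0.0142 tooly yaw rel 1.573 tilt [0.002 0.   ] F [0.  0.6 0.1] w 0.056
```

View pics/a.png

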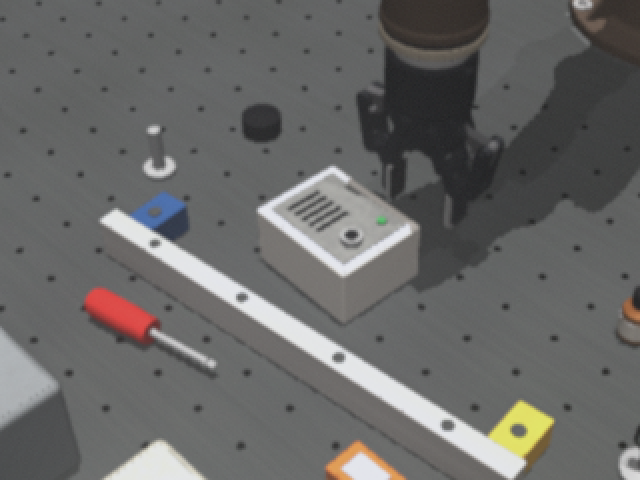

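The gripper is down on the robot's side of the module and offset 23 mm along the rail. I'll centre it, then push slowly.

```bash
python3 -m creep '[{"dx":-0.3,"dy":-1.2,"dz":0.2,"ax":0,"ay":0,"az":0},{"dx":-0.8,"dy":-2.3,"dz":0.2,"ax":0,"ay":0,"az":0},{"dx":-1.4,"dy":-2.3,"dz":0.2,"ax":0,"ay":0,"az":0},{"dx":-1.9,"dy":-2.3,"dz":0.2,"ax":0,"ay":0,"az":0},{"dx":-2.2,"dy":-2.3,"dz":0.2,"ax":0,"ay":0,"az":0},{"dx":-2.5,"dy":-2.3,"dz":0.2,"ax":0,"ay":0,"az":0},{"dx":-2.8,"dy":-2.3,"dz":0.2,"ax":0,"ay":0,"az":0},{"dx":-3.1,"dy":-2.3,"dz":0.2,"ax":0,"ay":0,"az":0},{"dx":-3.4,"dy":-2.3,"dz":0.2,"ax":0,"ay":0,"az":0},{"dx":-3.7,"dy":-2.3,"dz":0.2,"ax":0,"ay":0,"az":0},{"dx":-4.0,"dy":-2.3,"dz":0.2,"ax":0,"ay":0,"az":0},{"dx":-4.3,"dy":-2.3,"dz":0.2,"ax":0,"ay":0,"az":0}]' 0.3 | grep force
python3 -c "
from h import *
tool()"
python3 -m creep '[{"dx":-0.3,"dy":0,"dz":0,"ax":0,"ay":0,"az":0},{"dx":-0.6,"dy":0,"dz":0,"ax":0,"ay":0,"az":0},{"dx":-0.9,"dy":0,"dz":0,"ax":0,"ay":0,"az":0},{"dx":-1.2,"dy":0,"dz":0,"ax":0,"ay":0,"az":0},{"dx":-1.5,"dy":0,"dz":0,"ax":0,"ay":0,"az":0},{"dx":-1.8,"dy":0,"dz":0,"ax":0,"ay":0,"az":0},{"dx":-2.1,"dy":0,"dz":0,"ax":0,"ay":0,"az":0},{"dx":-2.4,"dy":0,"dz":0,"ax":0,"ay":0,"az":0}]' | grep force
python3 -c "
from h import *
tool();module(('top','scene'));tool()"
```

```text
wrist_force: [-3.1, -1.6, -0.2]
gripper_force: 0.0
t 4.05 rail xy [-0.1558 -0.0392] z 0.0112 tooly yaw rel 1.573 tilt [-0. -0.] F [-3.1 -1.6 -0.2] w 0.056
wrist_force: [-3.8, -1.0, -0.8]
gripper_force: 0.0
t 4.85 rail xy [-0.1316 -0.039 ] z 0.0113 tooly yaw rel 1.573 tilt [0. 0.] F [-3.8 -1.  -0.8] w 0.055
top 0.65 495
scene 0.6 4118
module top [0.4932 0.0017 0.6355] rail: [-0.1792 -0.0467] ang 0.538 err 6.58
module scene [0.5942 0.0188 0.0891] rail: [-0.077  -0.0395] ang -0.008 err 0.096
t 5.05 rail xy [-0.1311 -0.039 ] z 0.0115 tooly yaw rel 1.574 tilt [0.001 0.   ] F [-1.5  0.2 -0.5] w 0.056
```

The module is squared up, with its centre at rail x = -0.077. About 23 mm to go.

```bash
python3 -m creep '[{"dx":-0.3,"dy":0,"dz":0,"ax":0,"ay":0,"az":0},{"dx":-0.6,"dy":0,"dz":0,"ax":0,"ay":0,"az":0},{"dx":-0.9,"dy":0,"dz":0,"ax":0,"ay":0,"az":0},{"dx":-1.2,"dy":0,"dz":0,"ax":0,"ay":0,"az":0},{"dx":-1.5,"dy":0,"dz":0,"ax":0,"ay":0,"az":0},{"dx":-1.7,"dy":0,"dz":0,"ax":0,"ay":0,"az":0},{"dx":-1.9,"dy":0,"dz":0,"ax":0,"ay":0,"az":0},{"dx":-2.1,"dy":0,"dz":0,"ax":0,"ay":0,"az":0}]' | grep force
python3 -c "
from h import *
tool()"
python3 -m creep '[{"dx":-0.1,"dy":0,"dz":0,"ax":0,"ay":0,"az":0},{"dx":-0.2,"dy":0,"dz":0,"ax":0,"ay":0,"az":0}]' | grep force
python3 -c "
from h import *
tool()"
```

```text
wrist_force: [-5.7, -1.3, 1.9]
gripper_force: 0.0
t 5.85 rail xy [-0.1114 -0.039 ] z 0.0113 tooly yaw rel 1.573 tilt [-0.001 -0.   ] F [-5.7 -1.3  1.9] w 0.056
wrist_force: [-11.1, -0.9, 5.0]
gripper_force: 0.0
t 6.05 rail xy [-0.1109 -0.0389] z 0.0109 tooly yaw rel 1.573 tilt [-0.004 -0.   ] F [-11.1  -0.9   5. ] w 0.055
```

The force rose to 11 N and the motion stalled, so the module is against the rail. Next I retract, lift, turn 90° and go to its -y side.

```bash
python3 -m creep '[{"dx":1.5,"dy":0,"dz":0,"ax":0,"ay":0,"az":0},{"dx":3,"dy":0,"dz":0,"ax":0,"ay":0,"az":0},{"dx":3,"dy":0,"dz":-4,"ax":0,"ay":0,"az":0.1},{"dx":3,"dy":0,"dz":-8,"ax":0,"ay":0,"az":0.25},{"dx":3,"dy":-1,"dz":-11,"ax":0,"ay":0,"az":0.4},{"dx":2,"dy":-3,"dz":-11,"ax":0,"ay":0,"az":0.55},{"dx":0,"dy":-5,"dz":-11,"ax":0,"ay":0,"az":0.7},{"dx":-2,"dy":-7,"dz":-11,"ax":0,"ay":0,"az":0.85},{"dx":-4,"dy":-8.3,"dz":-11,"ax":0,"ay":0,"az":1.0},{"dx":-5,"dy":-8.3,"dz":-11,"ax":0,"ay":0,"az":1.15},{"dx":-5,"dy":-8.3,"dz":-11,"ax":0,"ay":0,"az":1.3},{"dx":-5,"dy":-8.3,"dz":-11,"ax":0,"ay":0,"az":1.45}]' -0.3 | grep force
python3 -c "
from h import *
s=tool();print(np.round(s['joints'],2))"
```

```text
wrist_force: [-0.7, -0.1, -0.1]
gripper_force: 0.0
t 7.25 rail xy [-0.0572 -0.1221] z 0.1216 tooly yaw rel 0.118 tilt [ 0.002 -0.001] F [-0.7 -0.1 -0.1] w 0.03
[-0.41  0.6   0.64  1.74 -0.43  0.95  0.62]
```

```bash
python3 -m creep '[{"dx":0,"dy":-0.3,"dz":1,"ax":0,"ay":0,"az":0.12},{"dx":0,"dy":-0.3,"dz":4,"ax":0,"ay":0,"az":0.12},{"dx":0,"dy":-0.3,"dz":7,"ax":0,"ay":0,"az":0.12},{"dx":0,"dy":-0.3,"dz":9,"ax":0,"ay":0,"az":0.12},{"dx":0,"dy":-0.3,"dz":10.5,"ax":0,"ay":0,"az":0.12},{"dx":0,"dy":-0.3,"dz":11,"ax":0,"ay":0,"az":0.12},{"dx":0,"dy":-0.3,"dz":11,"ax":0,"ay":0,"az":0.12}]' | grep force
python3 -c "
from h import *
s=tool();module(('top','scene'),[.61,.02,.1]);cv2.imwrite('pics/b.png',get_image('scene')[120:360,150:470,::-1].repeat(2,0).repeat(2,1))"
```

```text
wrist_force: [0.6, -0.5, 0.2]
gripper_force: 0.0
t 7.95 rail xy [-0.0613 -0.1224] z 0.0112 tooly yaw rel 0.003 tilt [ 0. -0.] F [ 0.6 -0.5  0.2] w 0.03
scene 0.74 3552
module scene [0.6114 0.0202 0.1046] rail: [-0.0598 -0.0398] ang 0.007 err 0.302
```

View pics/b.png

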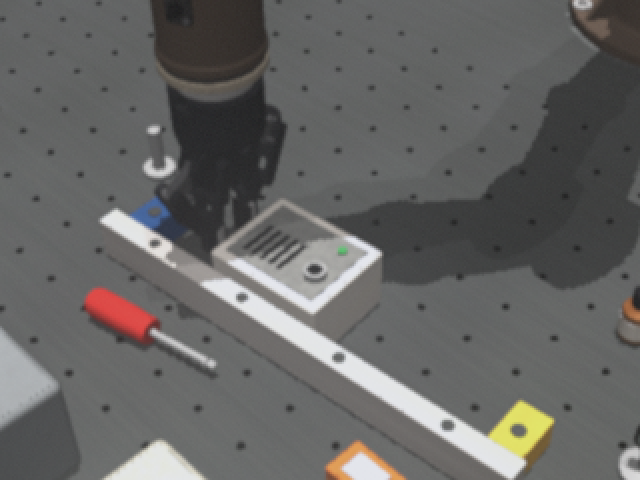

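The module is flush with the rail and the gripper stands behind its -y face. Now I push along the rail.

```bash
python3 -m creep '[{"dx":0.4,"dy":0,"dz":0,"ax":0,"ay":0,"az":0},{"dx":0.8,"dy":0,"dz":0,"ax":0,"ay":0,"az":0},{"dx":1.1,"dy":0,"dz":0,"ax":0,"ay":0,"az":0},{"dx":1.4,"dy":0,"dz":0,"ax":0,"ay":0,"az":0},{"dx":1.7,"dy":0,"dz":0,"ax":0,"ay":0,"az":0},{"dx":2.0,"dy":0,"dz":0,"ax":0,"ay":0,"az":0},{"dx":2.4,"dy":0,"dz":0,"ax":0,"ay":0,"az":0},{"dx":2.8,"dy":0,"dz":0,"ax":0,"ay":0,"az":0},{"dx":3.2,"dy":0,"dz":0,"ax":0,"ay":0,"az":0},{"dx":3.6,"dy":0,"dz":0,"ax":0,"ay":0,"az":0},{"dx":4.0,"dy":0,"dz":0,"ax":0,"ay":0,"az":0},{"dx":4.4,"dy":0,"dz":0,"ax":0,"ay":0,"az":0}]' | grep wrist
python3 -m creep '[{"dx":0.4,"dy":0,"dz":0,"ax":0,"ay":0,"az":0},{"dx":0.8,"dy":0,"dz":0,"ax":0,"ay":0,"az":0},{"dx":1.2,"dy":0,"dz":0,"ax":0,"ay":0,"az":0},{"dx":1.6,"dy":0,"dz":0,"ax":0,"ay":0,"az":0},{"dx":2.0,"dy":0,"dz":0,"ax":0,"ay":0,"az":0},{"dx":2.4,"dy":0,"dz":0,"ax":0,"ay":0,"az":0},{"dx":2.8,"dy":0,"dz":0,"ax":0,"ay":0,"az":0},{"dx":3.2,"dy":0,"dz":0,"ax":0,"ay":0,"az":0},{"dx":3.6,"dy":0,"dz":0,"ax":0,"ay":0,"az":0},{"dx":4.0,"dy":0,"dz":0,"ax":0,"ay":0,"az":0},{"dx":4.4,"dy":0,"dz":0,"ax":0,"ay":0,"az":0}]' | grep wrist
python3 -c "
from h import *
s=tool();module(('top','scene'),[.60,.08,.1])"
```

```text
wrist_force: [0.6, -3.2, -0.5]
wrist_force: [1.3, -3.8, 0.1]
t 10.5 rail xy [-0.0619 -0.0339] z 0.0113 tooly yaw rel 0.003 tilt [ 0. -0.] F [ 1.3 -3.8  0.1] w 0.03
top 0.73 403
scene 0.96 3942
module top [ 0.6118  0.051  -0.0146] rail: [-0.0564 -0.0092] ang -0.112 err 8.02
module scene [0.6062 0.0943 0.0048] rail: [-0.0577  0.0344] ang -0.093 err 0.282
```

```bash
python3 -c "
from h import *
cv2.imwrite('pics/c.png',get_image('scene')[120:360,150:470,::-1].repeat(2,0).repeat(2,1))"
```

```text
(no output)
```

View pics/c.png

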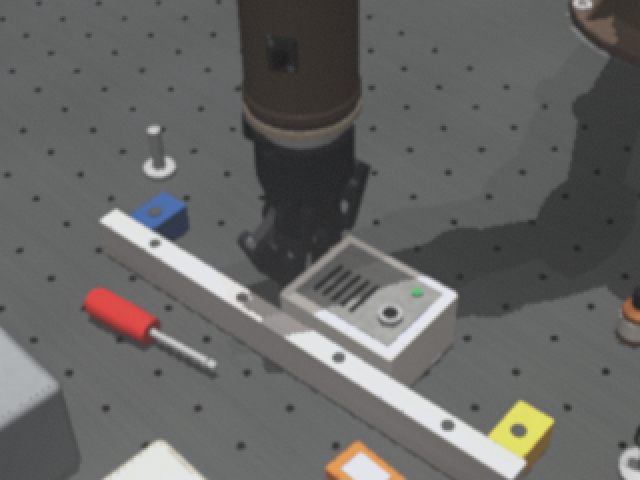

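The module is still parallel to the rail and touching it; the off angle came from the arm occluding the fit. Carrying on.

```bash
python3 -m creep '[{"dx":0.4,"dy":0,"dz":0,"ax":0,"ay":0,"az":0},{"dx":0.8,"dy":0,"dz":0,"ax":0,"ay":0,"az":0},{"dx":1.2,"dy":0,"dz":0,"ax":0,"ay":0,"az":0},{"dx":1.6,"dy":0,"dz":0,"ax":0,"ay":0,"az":0},{"dx":2.0,"dy":0,"dz":0,"ax":0,"ay":0,"az":0},{"dx":2.4,"dy":0,"dz":0,"ax":0,"ay":0,"az":0},{"dx":2.8,"dy":0,"dz":0,"ax":0,"ay":0,"az":0},{"dx":3.2,"dy":0,"dz":0,"ax":0,"ay":0,"az":0},{"dx":3.6,"dy":0,"dz":0,"ax":0,"ay":0,"az":0},{"dx":4.0,"dy":0,"dz":0,"ax":0,"ay":0,"az":0},{"dx":4.4,"dy":0,"dz":0,"ax":0,"ay":0,"az":0},{"dx":4.8,"dy":0,"dz":0,"ax":0,"ay":0,"az":0}]' | grep wrist
python3 -m creep '[{"dx":0.4,"dy":0,"dz":0,"ax":0,"ay":0,"az":0},{"dx":0.8,"dy":0,"dz":0,"ax":0,"ay":0,"az":0},{"dx":1.2,"dy":0,"dz":0,"ax":0,"ay":0,"az":0},{"dx":1.6,"dy":0,"dz":0,"ax":0,"ay":0,"az":0},{"dx":2.0,"dy":0,"dz":0,"ax":0,"ay":0,"az":0},{"dx":2.3,"dy":0,"dz":0,"ax":0,"ay":0,"az":0},{"dx":2.6,"dy":0,"dz":0,"ax":0,"ay":0,"az":0},{"dx":2.9,"dy":0,"dz":0,"ax":0,"ay":0,"az":0},{"dx":3.1,"dy":0,"dz":0,"ax":0,"ay":0,"az":0},{"dx":3.3,"dy":0,"dz":0,"ax":0,"ay":0,"az":0},{"dx":3.5,"dy":0,"dz":0,"ax":0,"ay":0,"az":0}]' | grep wrist
python3 -c "
from h import *
s=tool()"
```

```text
wrist_force: [0.0, -3.5, -1.5]
wrist_force: [-0.1, -2.9, -0.2]
t 13.05 rail xy [-0.0622  0.0489] z 0.0113 tooly yaw rel 0.003 tilt [-0. -0.] F [-0.1 -2.9 -0.2] w 0.03
```

Expected contact is a few mm ahead, so I creep on until the force rises.

```bash
python3 -m creep '[{"dx":0.15,"dy":0,"dz":0,"ax":0,"ay":0,"az":0},{"dx":0.3,"dy":0,"dz":0,"ax":0,"ay":0,"az":0},{"dx":0.4,"dy":0,"dz":0,"ax":0,"ay":0,"az":0},{"dx":0.4,"dy":0,"dz":0,"ax":0,"ay":0,"az":0}]' | grep wrist
python3 -c "
from h import *
s=tool()"
python3 -m creep '[{"dx":0.1,"dy":0,"dz":0,"ax":0,"ay":0,"az":0},{"dx":0.2,"dy":0,"dz":0,"ax":0,"ay":0,"az":0},{"dx":0.2,"dy":0,"dz":0,"ax":0,"ay":0,"az":0}]' | grep wrist
python3 -c "
from h import *
s=tool()"
```

```text
wrist_force: [0.1, -11.0, 1.2]
t 13.45 rail xy [-0.0624  0.0495] z 0.0115 tooly yaw rel 0.001 tilt [ 0.    -0.003] F [  0.1 -11.    1.2] w 0.03
wrist_force: [-0.5, -16.7, 1.6]
t 13.75 rail xy [-0.0626  0.0495] z 0.0116 tooly yaw rel -0.001 tilt [ 0.001 -0.005] F [ -0.5 -16.7   1.6] w 0.03
```

It has stalled firmly against the stop. I back off, lift clear and check.

```bash
python3 -m creep '[{"dx":-1,"dy":0,"dz":0,"ax":0,"ay":0,"az":0},{"dx":-3,"dy":0,"dz":0,"ax":0,"ay":0,"az":0},{"dx":-5,"dy":0,"dz":0,"ax":0,"ay":0,"az":0},{"dx":-5,"dy":0,"dz":-4,"ax":0,"ay":0,"az":0},{"dx":-5,"dy":0,"dz":-8,"ax":0,"ay":0,"az":0},{"dx":-5,"dy":0,"dz":-12,"ax":0,"ay":0,"az":0},{"dx":-8,"dy":-4,"dz":-14,"ax":0,"ay":0,"az":0},{"dx":-12,"dy":-8,"dz":-14,"ax":0,"ay":0,"az":0},{"dx":-16,"dy":-12,"dz":-14,"ax":0,"ay":0,"az":0},{"dx":-20,"dy":-15,"dz":-14,"ax":0,"ay":0,"az":0},{"dx":-24,"dy":-18,"dz":-14,"ax":0,"ay":0,"az":0},{"dx":-24,"dy":-18,"dz":-14,"ax":0,"ay":0,"az":0}]' | grep wrist
python3 -c "
from h import *
s=tool();module(('top','scene'),[.60,.17,.1])
a=get_image('top')[150:300,140:340,::-1].repeat(3,0).repeat(3,1);cv2.imwrite('pics/d.png',a)
cv2.imwrite('pics/e.png',get_image('scene')[150:390,200:520,::-1].repeat(2,0).repeat(2,1))"
```

```text
wrist_force: [0.5, 0.1, 1.1]
t 14.95 rail xy [-0.2444 -0.1888] z 0.1519 tooly yaw rel -0.001 tilt [0.001 0.001] F [0.5 0.1 1.1] w 0.03
top 0.56 2899
scene 0.75 4241
module top [0.6012 0.1778 0.1041] rail: [-0.0546  0.1181] ang 0.007 err 0.033
module scene [0.5894 0.173  0.1517] rail: [-0.0668  0.1145] ang 0.054 err 0.316
```

View pics/d.png

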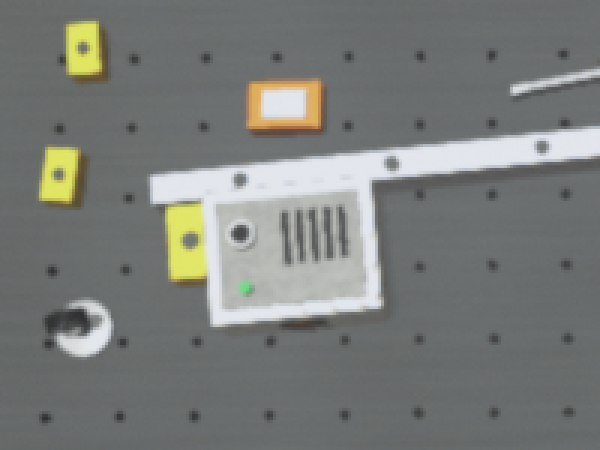

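View pics/e.png

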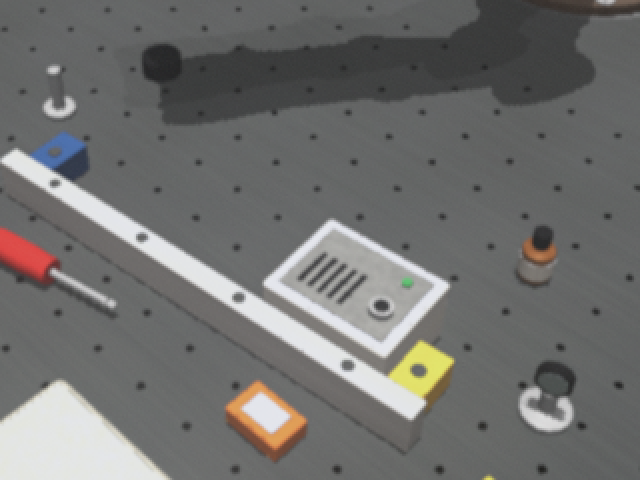

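The clear top view puts the module at rail x = -0.0546 and y = 0.118, 0.007 rad off parallel. It is against both the rail and the yellow stop, matching the two force stalls. All bystanders stand where they were and the arm is clear, so I'm handing in.

```bash
python3 -c "
from cell import *
print(finish_job())"
```

```text
the job is handed in; nothing more can be done
None
```

I pushed the module flush against the rail and up to the yellow stop, then handed the job in at about 15 s of the 48 s; the last clear top view put it within about 1 mm of both faces and 0.007 rad off parallel, though no verdict came back.

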